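Load the last bearing cap and bolt the wash basket shut

TASK

The main bearing caps are going through the parts washer: stand the last cap, the iron bridge left out on the bench, on its feet in the wash basket beside the other two, setting it down rather than dropping it. Then shut the basket's lid right down and slide its barrel bolt fully home through the keeper. Leave the other engine parts and tools on the bench where they are.

Things in the scene. Friction and masses are not known exactly. Their poses are not given: they have to be found in the camera images.
- cap: the last main bearing cap, loose on the bench, standing on its feet: dark cast-iron bridge 96 mm long (its x), 26 mm wide (y), 42 mm high at the crown, 28 mm at the end shoulders, 0.4 to 0.65 kg. Half-round bore of 26 mm radius underneath, open along y. Its long side faces are flat and vertical: grip it across the 26 mm width at the crown. Origin: centre of the underside; z up
- cap_b: a second cap like it, already standing in the basket near its left (+y) wall, long axis roughly along the basket's x. Origin: centre of the underside
- cap_c: a third cap like it, standing in the basket next to the second; the basket's right (-y) half is free. Origin: centre of the underside
- basket: steel wire wash basket, fixed to the bench, hinge side away from the robot. Origin: centre of its footprint at bench level; x back, y left, z up. Inside 150 (x) by 200 mm (y), centred on the origin; floor 14 mm, rim 75 mm above the bench; walls 5 mm. A ledge at rim height, y = -105 to -155 mm, carries the keeper; a folded bail stands 16 mm out of the left end
- hinge (a point): middle of the lid's hinge line, on the basket's back rim at x = 83 mm, y = 0, z = 77.5 mm of the basket's frame; the hinge axis is the basket's y; axes as the basket's
- lid (a joint): lid angle in rad: 0 shut flat on the rim, 1.57 upright; starts at 1.57 to 1.8. Stiff hinge (0.6 N m): the lid stays where left. 4 mm thick, 210 mm wide, front edge 166 mm from the hinge. Its outside faces away from the robot when open, up when shut (79.5 mm above the bench); the bolt sits at its front right corner, the rest is bare and can be pushed over and down from behind
- lid_edge (a point): middle of the lid's front (free) edge on the outside face, where a wire finger loop reaches 20 mm further in the lid's plane; moves with the lid; x points back to the hinge, z out of the outside face
- bolt (a joint): barrel bolt travel in m: 0 drawn back, 0.040 home (stop); grows towards the basket's right (-y); starts at 0 to 0.006. Rod 10 mm thick, round nose, along the basket's y, 10 mm above the lid's outside, 140 mm from the hinge line (basket x = -57 mm when shut). About 4 N of friction; stays where left. The nose enters the keeper at 0.010 and is right through it at 0.028
- bolt_knob (a point): middle of the bolt's knob, a steel stub 14 mm across on the rod; grip part 26 to 44 mm, top 47 mm, this point 35 mm above the lid's outside. Pinch or push it from above. The two rod guides, 18 mm wide and 16 mm high, lie 7 to 21 mm left of its centre when drawn, 5 to 25 mm right of it when home. Axes as the lid's (shut: as the basket's)
- bolt_tip (a point): the rod's nose, on its axis
- keeper_hole (a point): mouth of the keeper, a fixed steel loop on the ledge: opening 15 mm wide and 16.5 mm high, 18 mm deep along y (basket y = -112 to -130 mm), top 101.5 mm above the bench. This point: centre of the mouth where the rod enters, 89.5 mm above the bench; axes as the basket's
- piston: bystander: aluminium piston standing on the bench, 66 mm across, 58 mm high; origin centre of underside
- sprocket: bystander: dark toothed steel timing sprocket lying flat, 91 mm across the teeth, hub 20 mm high; origin centre of underside
- con_rod: bystander: iron connecting rod lying flat behind the basket, 220 mm long, 22 mm high; origin 60 mm from the centre of its big end towards the small end, at the underside
- wrench: bystander: steel wrench lying on the right of the bench
- degreaser: bystander: white plastic bottle, 66 mm across, 190 mm tall, at the back; origin centre of underside
- valve_spring: bystander: steel coil spring standing at the back, 36 mm across, 50 mm tall; origin centre of underside
Things that resemble listed ones, but are neither listed nor needed, are in the scene too. What is shaped like the cap but yellow is not meant. Leave any purple look-alike of the cap_b alone.

How it is judged:
By the outcome, as a careful person would: the job done as asked, in the order asked, and still so for the second after the job is handed in, with the robot touching nothing.
It also fails if it takes over 72 s, if anything falls off the work surface, if the arm or the gripper's body presses on something with over 40 N, if the wrist force passes 120 N, or if a joint passes its speed limit or range.

ROBOT

A 7-joint arm with a two-finger parallel gripper is mounted at the origin on the work surface. World frame = base frame: x ahead of the robot, y to its left, z up, the work surface at z = 0. Lengths are in m, angles in rad, forces in N, time in s.
With the tool pointing down it reaches from about 0.425 to 0.825 m from the base axis. Payload 3.6 kg.
Tool frame: the origin (TCP) lies midway between the tips of the shut fingers; the grasp point (between the pads) lies 19 mm behind it (ctrl.grip_point_offset is the distance from the TCP to the grasp point, in m); z points along the fingers, y is the direction in which the jaws open and shut (so a half turn about z gives the same grasp; the last joint's range is limited). The gripper opens to 93 mm and grips with 3 to 60 N. Pads are 15 mm wide; open, the fingers measure 128 mm over their backs; the gripper's body (75 mm by 188 mm) begins 65 mm behind the grasp point.
Start: joints at [-1.242, 0.615, -0.013, 1.423, 0.008, 1.103, -0.04], TCP at [0.226, 0.609, 0.219] pointing down, gripper open.
Joint ranges: [-3.12, 3.12], [-0.3, 2.06], [-1.34, 1.32], [0.26, 2.42], [-1.36, 4.5], [0.01, 1.98], [-2.84, 2.84]. Speed limits (rad/s): [2.79, 2.79, 3.14, 3.14, 3.14, 3.14, 3.14].

INTERFACE

Orientations are given as [roll, pitch, yaw] about the fixed x, y, z axes, in that order (R = Rz(yaw) Ry(pitch) Rx(roll)).
In Python, from plant import monitor, camera, ctrl gives the robot as it stands.
- The arm moves only by the tool play_rows, never from a script. Its argument "plan" is a list of rows, each a list of 3 entries, a list of its own where there are three numbers: the gripper command: -1 is fully open, 1 is shut, values between are in proportion, then the shift along the tool's x, y, z in cm, then the turn about the tool's z in rad. In form: [[jaw, [tx, ty, tz], spin], ...]. A call has 1 to 8 rows; each row shifts and turns the pose as measured when the row begins, along the tool's axes as they then stand; what a row does not reach is not made up. A row lasts 1/8 s, in which the tool goes at most 62.5 mm and 10.7 degrees, less where a joint would pass 70% of its speed; a pose out of reach is approached as far as the arm can. A call with a gripper value outside its range is refused whole. The fingers move at their own pace and stop on an object; "grip_force" is the grip in N (left out, the last holds). Time passes only in rows, so rows that do not move let the fingers close. It gives the time, the measured TCP pose, the force and the opening at its end, in the units of the state.
- monitor.get_obs(): the state, without advancing time (a new reading comes with each control period).
- camera(name): name is "side" or "top"; returns a dict with "pixels" (420x560x3 uint8, red, green, blue), "intrinsics" (3x3 intrinsics, pixels), "R" (3x3) and "t" (3): a world point X has camera coordinates R X + t. Camera axes: x right, y down, z forward; pixel columns grow to the right and rows downward; lengths in m; the calibration is good to about 2 mm. A picture is of the moment at which its call begins. There is no depth.
- ctrl.close_job(): hands the job in, once; it reports no verdict.
The state is a dict: "time_s": time; "joints": joint angles; "dq": joint speeds; "joint_torque": joint torques, N m; "tool_pos": TCP position; "ee_rot": TCP orientation; "force": force on the tool from outside, world axes, zero at the start; "moment": the same for the moment, N m; "finger_gap": opening from 0.0 (shut) to 1.0 (fully open).
Only numpy, scipy, OpenCV 4.12 (cv2) and the standard library are available. Lean on these libraries where they do the work, as an engineer would, in place of code of your own. Each camera call takes 0.05 s, during which the arm holds its last target.

## Working session

There is one attempt and no reset: what is moved stays moved. The work goes in short steps, Python scripts to look and compute and a tool call to move; the robot and the scene stay as the last step left them, time stands still between calls to the robot, and variables do not carry over. Pictures are saved under pics/ and viewed, and the job is handed in when it is done.

Besides the shell and the picture viewer there is one more tool, called as name([rows], argument=value, ...), one row to a line, values as JSON. play_rows: Moves the arm, as the interface text tells. Its arguments: {"type":"object","properties":{"plan":{"type":"array","items":{"type":"array"}},"grip_force":{"type":"number"}},"required":["plan"]}

```bash
ls; mkdir -p pics; python3 - <<'E'
from plant import monitor,camera,ctrl
import cv2,json
o=monitor.get_obs();print(o);print(ctrl.grip_point_offset)
for n in("side","top"):
    c=camera(n);cv2.imwrite(f"pics/{n}0.png",c["pixels"][:,:,::-1]);print(n,c["intrinsics"],c["R"],c["t"])
E
```

```text
pics
{'time_s': 0.0, 'joints': array([-1.24152425,  0.61589726, -0.01262899,  1.42487088,  0.00812673,
        1.10338569, -0.04038595]), 'dq': array([ 0.00119774, -0.00032393, -0.00065286,  0.00185141,  0.00084464,
       -0.00035946,  0.00028933]), 'joint_torque': array([ 2.75100692e-04, -4.58931971e+01,  2.09333394e-01, -1.65752006e+01,
       -6.09699916e-02,  2.03816837e-02,  2.41953512e-04]), 'tool_pos': array([0.22612513, 0.60856959, 0.21750467]), 'ee_rot': array([-3.13908264e+00,  5.16640365e-05,  2.78592340e+00]), 'force': array([ 0.14944546, -0.33563731,  1.06132529]), 'moment': array([ 0.02767124, -0.03590134,  0.01337615]), 'finger_gap': 1.0021380260452089}
0.0188
side [[506.82155539   0.         277.44443766]
 [  0.         506.82155539 210.6686465 ]
 [  0.           0.           1.        ]] [[ 0.787883   -0.61548421 -0.02048344]
 [-0.40130204 -0.48790974 -0.77517789]
 [ 0.46711568  0.61896952 -0.63141086]] [-0.49623005  0.31129609  1.33855527]
top [[431.99651375   0.         271.38560848]
 [  0.         431.99651375 211.29612959]
 [  0.           0.           1.        ]] [[ 0.00662023 -0.99995965  0.00607166]
 [-0.99610276 -0.00712849 -0.08791175]
 [ 0.08795148 -0.005466   -0.99610976]] [-0.02863874  0.58706063  1.10450949]
```

View pics/side0.png

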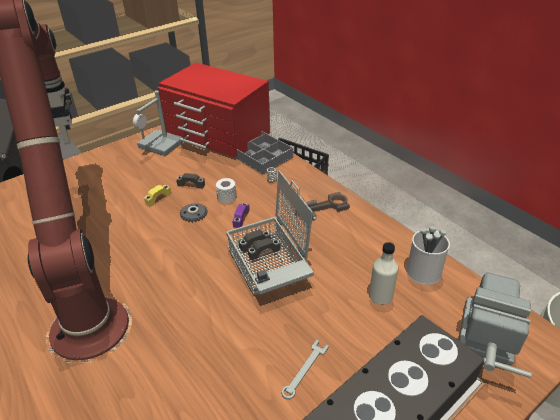

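View pics/top0.png

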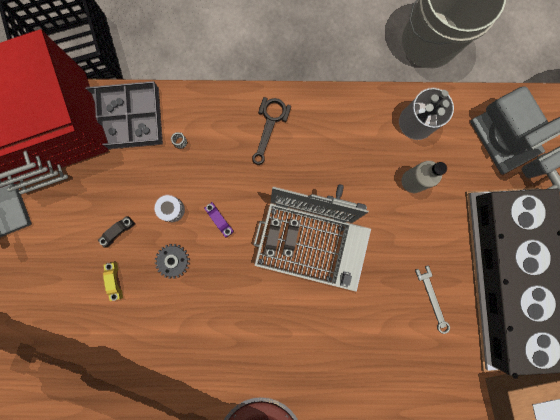

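Candidates for the cap in the top view: dark bridge at (116,231), yellow at (111,281) (decoy), purple at (218,219) (decoy), and two dark ones in the basket at (272,238) and (291,238). I choose (116,231) and check it with crops.

```bash
python3 - <<'E'
import cv2,numpy as np
t=cv2.imread("pics/top0.png");s=cv2.imread("pics/side0.png")
a=cv2.resize(t[210:255,90:150],(400,300),interpolation=cv2.INTER_CUBIC)
b=cv2.resize(s[160:205,165:225],(400,300),interpolation=cv2.INTER_CUBIC)
cv2.imwrite("pics/c1.png",np.hstack([a,b]))
a=cv2.resize(t[180:300,245:385],(700,600),interpolation=cv2.INTER_CUBIC);cv2.imwrite("pics/c2.png",a)
b=cv2.resize(s[165:305,215:325],(470,600),interpolation=cv2.INTER_CUBIC);cv2.imwrite("pics/c3.png",b)
E
```

```text
(no output)
```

View pics/c1.png

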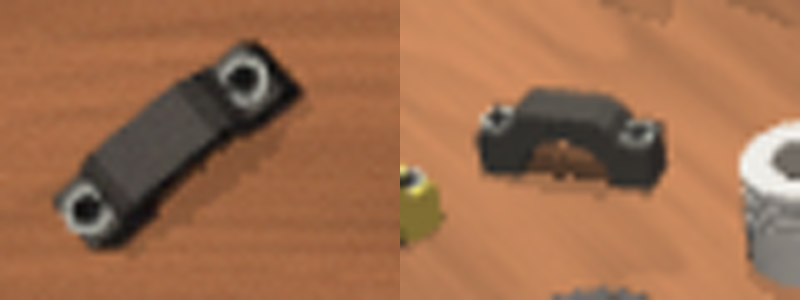

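View pics/c2.png

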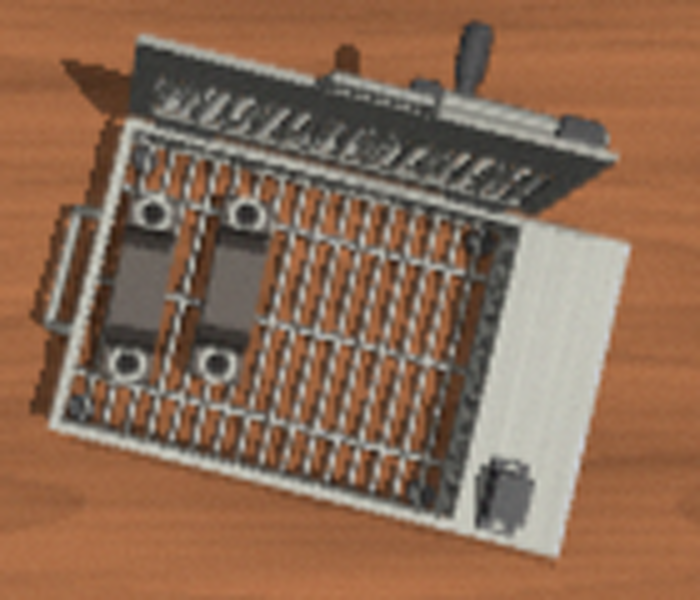

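View pics/c3.png

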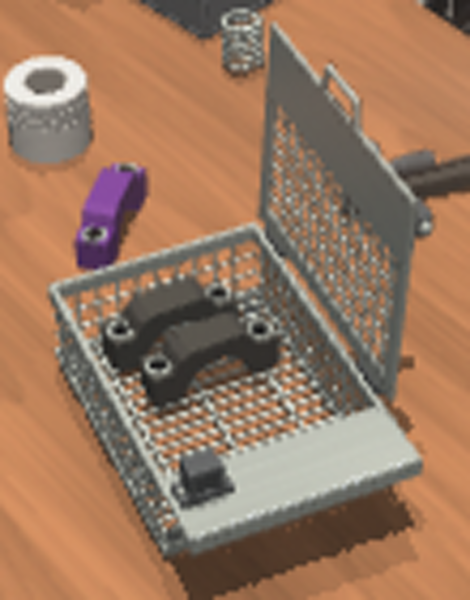

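```bash
cat > h.py <<'E'
import numpy as np,cv2
from plant import monitor,camera,ctrl
K={'side':np.array([[506.82155539,0,277.44443766],[0,506.82155539,210.6686465],[0,0,1]]),'top':np.array([[431.99651375,0,271.38560848],[0,431.99651375,211.29612959],[0,0,1]])}
_R={'side':[[ 0.787883,-0.61548421,-0.02048344],[-0.40130204,-0.48790974,-0.77517789],[0.46711568,0.61896952,-0.63141086]],'top':[[0.00662023,-0.99995965,0.00607166],[-0.99610276,-0.00712849,-0.08791175],[0.08795148,-0.005466,-0.99610976]]}
_t={'side':[-0.49623005,0.31129609,1.33855527],'top':[-0.02863874,0.58706063,1.10450949]}
R={k:np.array(v) for k,v in _R.items()};t={k:np.array(v) for k,v in _t.items()}
P={k:K[k]@np.c_[R[k],t[k]] for k in K}
def tri(ptop,pside):
    X=cv2.triangulatePoints(P['top'],P['side'],np.array(ptop,float).reshape(2,1),np.array(pside,float).reshape(2,1))
    return (X[:3]/X[3]).ravel()
def plane(n,p,z):
    d=R[n].T@np.linalg.solve(K[n],[p[0],p[1],1.]);o=-R[n].T@t[n]
    return o+d*(z-o[2])/d[2]
def proj(n,X):
    p=P[n]@np.r_[X,1];return p[:2]/p[2]
def snap(n,f):
    c=camera(n);i=np.ascontiguousarray(c["pixels"][:,:,::-1]);cv2.imwrite("pics/"+f,i);return i
E
python3 - <<'E'
from h import *
np.set_printoptions(precision=4,suppress=True)
for k,a,b in [("FL",(255,266),(227.2,232.7)),("ledgeFR",(356.6,291.2),(258.3,292.2)),("ledgeBR",(370.6,228.6),(313.3,273.5)),("BL",(271,204),(274.7,218.2)),("nut1",(102.75,241.5),(179.55,177.7)),("nut2",(126.75,221.6),(201,179.8))]:
    X=tri(a,b);print(k,X,proj('top',X)-a,proj('side',X)-b, plane('top',a,.03 if 'nut' in k else .075))
# dark cap mask
im=cv2.imread("pics/top0.png");m=(im.max(2)<110).astype(np.uint8);m[:, :95]=0;m[:,140:]=0;m[:205]=0;m[255:]=0
c=max(cv2.findContours(m,0,2)[0],key=cv2.contourArea);print(cv2.minAreaRect(c),cv2.contourArea(c))
# crown faces
a=[(80,160),(190,78),(235,118),(120,203)]
for p in a: print(plane('top',(90+p[0]/6.667,210+p[1]/6.667),.042))
E
```

```text
FL [0.4495 0.0136 0.0756] [ 0.7072 -1.1125] [-0.7959  0.0356] [0.4467 0.0153 0.075 ]
ledgeFR [ 0.3856 -0.2351  0.0749] [-0.2578  0.4093] [ 0.3296 -0.0348] [ 0.3866 -0.2357  0.075 ]
ledgeBR [ 0.5417 -0.2731  0.0728] [ 0.0712 -0.1116] [-0.087   0.0182] [ 0.5413 -0.2724  0.075 ]
BL [ 0.6019 -0.0236  0.0749] [ 0.1609 -0.2531] [-0.1756  0.0266] [ 0.6013 -0.0232  0.075 ]
nut1 [0.5062 0.4089 0.0338] [ 0.2164 -0.3457] [-0.2171 -0.0113] [0.5054 0.4109 0.03  ]
nut2 [0.5584 0.3488 0.0339] [ 0.3072 -0.4885] [-0.3088 -0.0013] [0.5573 0.3508 0.03  ]
((116.04096984863281, 231.04916381835938), (13.95602035522461, 39.435359954833984), 50.19443130493164) 429.5
[0.5243 0.409  0.042 ]
[0.5562 0.368  0.042 ]
[0.5409 0.3501 0.042 ]
[0.508 0.393 0.042]
```

```bash
cat >> h.py <<'E'
BO=np.array([.5007,-.1053]);BY=np.radians(-13.8)
def b2w(x,y,z): c,s=np.cos(BY),np.sin(BY); return np.array([BO[0]+c*x-s*y,BO[1]+s*x+c*y,z])
def w2b(X): c,s=np.cos(BY),np.sin(BY); d=X[:2]-BO; return np.array([c*d[0]+s*d[1],-s*d[0]+c*d[1],X[2]])
from scipy.spatial.transform import Rotation as Ro
def plan(tgt,ang=None,step=.055):
    """rows from now to tgt (world), tool-y direction ang deg (mod 180)"""
    o=monitor.get_obs();M=Ro.from_euler('xyz',o['ee_rot']).as_matrix();p=o['tool_pos']
    cur=np.degrees(np.arctan2(M[1,1],M[0,1]))
    d=0 if ang is None else (ang-cur+90)%180-90
    n=int(max(1,np.ceil(np.linalg.norm(tgt-p)/step),np.ceil(abs(d)/10)))
    print('pos',p.round(4),'toolY',round(cur,1),'tilt',np.degrees(np.arccos(-M[2,2])).round(2),'gap',round(o['finger_gap'],3),'F',o['force'].round(1),'t',o['time_s'])
    st=(np.array(tgt)-p)/n; sp=-np.radians(d)/n
    for i in range(n):
        print([(100*(M.T@st)).round(2).tolist(),round(sp,3)])
        M=M@Ro.from_euler('z',sp).as_matrix()
E
python3 - <<'E'
from h import *
np.set_printoptions(precision=4,suppress=True)
for k,a in [("b1",(153,212)),("b2",(127,362)),("c1",(246,213)),("c2",(217,363))]:
    print(k,w2b(plane('top',(245+a[0]/5,180+a[1]/5),.048)))
# lid: top corners: top-left outer (140,38)c2 ; side (272,28)c3 ; loop
for k,a,b in [("lidTL",(140,38),(272,28)),("lidTR",(615,155),(415,215)),("hingeR",(520,215),(390,390)),("keeper top ",(505,460),(200,458))]:
    X=tri((245+a[0]/5,180+a[1]/5),(215+b[0]/4.273,165+b[1]/4.286));print(k,w2b(X),proj('top',X)-(245+a[0]/5,180+a[1]/5))
plan(np.array([.532,.379,.13]),40)
E
```

```text
b1 [0.0379 0.0812 0.048 ]
b2 [-0.0395  0.0754  0.048 ]
c1 [0.049  0.0349 0.048 ]
c2 [-0.0288  0.0309  0.048 ]
lidTL [0.0963 0.1045 0.2431] [ 0.1487 -0.2335]
lidTR [ 0.0977 -0.1039  0.2355] [-0.0049  0.0076]
hingeR [ 0.0831 -0.0967  0.087 ] [ 1.0719 -1.6582]
keeper top  [-0.0472 -0.1112  0.0973] [-1.598   2.5885]
pos [0.2262 0.6086 0.2176] toolY 69.6 tilt 0.13 gap 1.0 F [-0.2  0.2  0.6] t 0.1
[[-4.58, -1.36, 1.1], np.float64(0.065)]
[[-4.66, -1.06, 1.1], np.float64(0.065)]
[[-4.72, -0.75, 1.1], np.float64(0.065)]
[[-4.76, -0.45, 1.1], np.float64(0.065)]
[[-4.78, -0.14, 1.1], np.float64(0.065)]
[[-4.78, 0.17, 1.1], np.float64(0.065)]
[[-4.76, 0.48, 1.1], np.float64(0.065)]
[[-4.72, 0.78, 1.1], np.float64(0.065)]
```

play_rows([
  [-1,[-4.6,-1.4,1.1],0.065],
  [-1,[-4.7,-1.1,1.1],0.065],
  [-1,[-4.7,-0.75,1.1],0.065],
  [-1,[-4.8,-0.45,1.1],0.065],
  [-1,[-4.8,-0.15,1.1],0.065],
  [-1,[-4.8,0.15,1.1],0.065],
  [-1,[-4.8,0.5,1.1],0.065],
  [-1,[-4.7,0.8,1.1],0.065],
])

```text
time_s: 1.1
tool_pos: [0.5334, 0.3736, 0.1223]
ee_rot: [-3.133, -0.003, 2.262]
force: [-0.3, 0.7, 0.7]
finger_gap: 0.996
```

```bash
python3 -c "
from h import *
plan(np.array([.532,.379,.10]),40)"
```

```text
pos [0.5334 0.3736 0.1223] toolY 39.6 tilt 0.51 gap 0.996 F [-0.3  0.7  0.7] t 1.1
[[0.5, 0.26, 2.23], np.float64(-0.007)]
```

play_rows([
  [-1,[0.5,0.25,2.0],0],
  [-1,[0,0,3.0],0],
  [-1,[0,0,0],0],
])

```text
time_s: 1.48
tool_pos: [0.5343, 0.3732, 0.0682]
ee_rot: [-3.129, -0.0, 2.253]
force: [0.0, -0.1, 1.0]
finger_gap: 1.003
```

```bash
python3 -c "
from h import *
plan(np.array([.532,.379,.016]),40)
a=snap('side','s1.png');b=snap('top','t1.png')
cv2.imwrite('pics/m1.png',np.hstack([cv2.resize(a[80:230,110:260],(400,400)),cv2.resize(b[170:290,60:180],(400,400))]))"
```

```text
pos [0.5343 0.3732 0.0682] toolY 39.1 tilt 0.73 gap 1.003 F [ 0.  -0.1  1. ] t 1.475
[[0.6, 0.25, 5.22], np.float64(-0.016)]
```

View pics/m1.png

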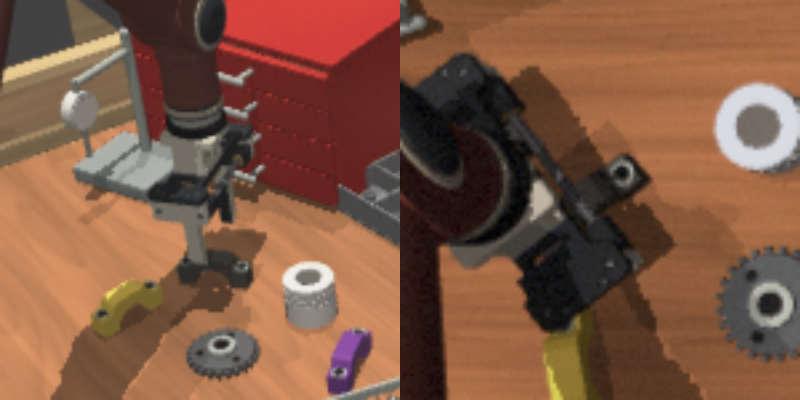

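play_rows([
  [-0.2,[0.6,0.3,0],-0.016],
  [-0.2,[0,0,0],0],
  [-0.2,[0,0,0],0],
])

```text
time_s: 1.95
tool_pos: [0.5349, 0.3855, 0.0748]
ee_rot: [3.141, -0.001, 2.274]
force: [1.0, -0.9, 0.1]
finger_gap: 0.725
```

```bash
python3 -c "
from h import *
plan(np.array([.532,.379,.016]),40)"
```

```text
pos [0.5349 0.3855 0.0748] toolY 40.3 tilt 0.08 gap 0.725 F [ 1.  -0.9  0.1] t 1.95
[[-0.16, -0.32, 2.94], np.float64(0.003)]
[[-0.16, -0.32, 2.94], np.float64(0.003)]
```

play_rows([
  [-0.2,[-0.15,-0.3,1.0],0],
  [-0.2,[0,0,0],0],
])

```text
time_s: 2.2
tool_pos: [0.5334, 0.3821, 0.0645]
ee_rot: [3.141, -0.001, 2.274]
force: [-0.1, 0.2, 0.3]
finger_gap: 0.603
```

```bash
python3 -c "
from h import *
plan(np.array([.532,.379,.016]),40)
print(monitor.get_obs()['dq'].round(3))"
```

```text
pos [0.5334 0.3821 0.0645] toolY 40.3 tilt 0.07 gap 0.603 F [-0.1  0.2  0.3] t 2.2
[[-0.15, -0.31, 4.85], np.float64(0.005)]
[-0.001 -0.016 -0.001 -0.026 -0.001 -0.007  0.002]
```

play_rows([
  [-0.2,[-0.15,-0.3,1.5],0],
  [-0.2,[0,0,1.5],0],
  [-0.2,[0,0,1.5],0],
  [-0.2,[0,0,0],0],
])

```text
time_s: 2.7
tool_pos: [0.5313, 0.3777, 0.0148]
ee_rot: [-3.139, -0.001, 2.273]
force: [1.0, -0.4, -0.3]
finger_gap: 0.599
```

```bash
python3 -c "
from h import *
plan(np.array([.532,.379,.016]),40)
a=snap('side','s2.png')
cv2.imwrite('pics/m2.png',cv2.resize(a[100:220,130:250],(600,600)))"
```

```text
pos [0.5313 0.3777 0.0148] toolY 40.3 tilt 0.16 gap 0.599 F [ 1.  -0.4 -0.3] t 2.7
[[0.05, 0.14, -0.12], np.float64(0.005)]
```

View pics/m2.png

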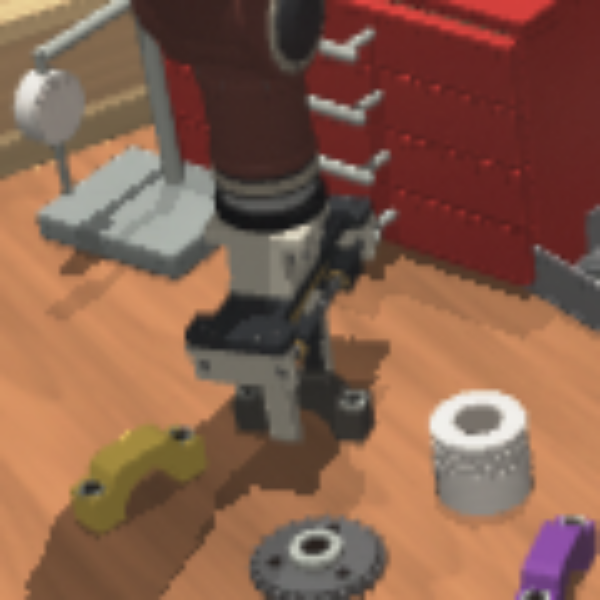

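The fingers straddle the dark cap at mid-length (finger at about (285,400) in the crop), and the yellow one is clear. I close the gripper.

play_rows([
  [1,[0,0,0],0],
  [1,[0,0,0],0],
  [1,[0,0,0],0],
  [1,[0,0,0],0],
  [1,[0,0,0],0],
  [1,[0,0,0],0],
], grip_force=40)

```text
time_s: 3.5
tool_pos: [0.5344, 0.3802, 0.0176]
ee_rot: [3.135, -0.001, 2.274]
force: [0.9, 0.1, -0.4]
finger_gap: 0.271
```

play_rows([
  [1,[0,0,-1.5],0],
  [1,[0,0,-3],0],
  [1,[0,0,-4],0],
  [1,[0,0,-4],0],
  [1,[0,0,-2],0],
  [1,[0,0,0],0],
])

```text
time_s: 4.25
tool_pos: [0.5263, 0.374, 0.1625]
ee_rot: [-3.124, -0.002, 2.273]
force: [0.5, 0.4, -6.8]
finger_gap: 0.278
```

```bash
python3 -c "
from h import *
print(b2w(.008,-.05,.0))
plan(b2w(.008,-.05,.17),76.2)
a=snap('side','s3.png');b=snap('top','t3.png')
cv2.imwrite('pics/m3.png',cv2.resize(a[60:220,110:270],(600,600)))"
```

```text
[ 0.4965424  -0.15576498  0.        ]
pos [0.5263 0.374  0.1625] toolY 40.3 tilt 1.04 gap 0.278 F [ 0.5  0.4 -6.8] t 4.25
[[-3.85, -3.65, -0.02], np.float64(-0.063)]
[[-3.61, -3.89, -0.02], np.float64(-0.063)]
[[-3.36, -4.1, -0.02], np.float64(-0.063)]
[[-3.1, -4.31, -0.02], np.float64(-0.063)]
[[-2.82, -4.49, -0.02], np.float64(-0.063)]
[[-2.54, -4.66, -0.02], np.float64(-0.063)]
[[-2.24, -4.81, -0.02], np.float64(-0.063)]
[[-1.93, -4.94, -0.02], np.float64(-0.063)]
[[-1.62, -5.05, -0.02], np.float64(-0.063)]
[[-1.3, -5.14, -0.02], np.float64(-0.063)]
```

View pics/m3.png

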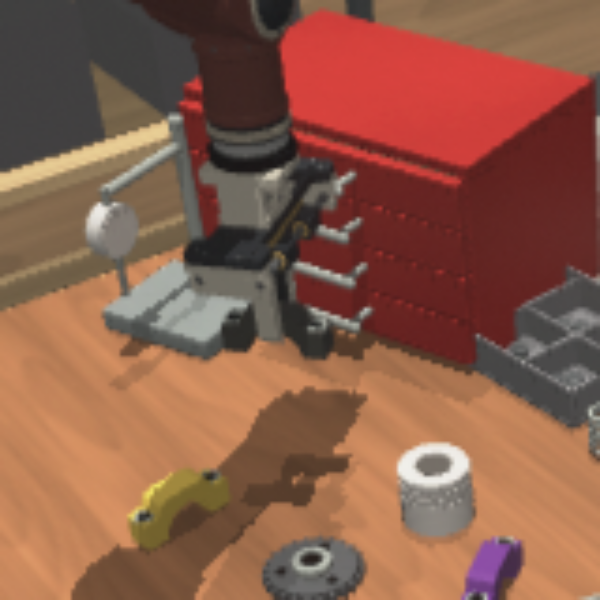

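play_rows([
  [1,[-3.9,-3.6,0],-0.063],
  [1,[-3.6,-3.9,0],-0.063],
  [1,[-3.4,-4.1,0],-0.063],
  [1,[-3.1,-4.3,0],-0.063],
  [1,[-2.8,-4.5,0],-0.063],
  [1,[-2.5,-4.7,0],-0.063],
  [1,[-2.2,-4.8,0],-0.063],
  [1,[0,-1,0],-0.063],
])

```text
time_s: 5.35
tool_pos: [0.4936, -0.0195, 0.1531]
ee_rot: [-3.108, -0.035, 2.797]
force: [-0.1, 0.6, -5.6]
finger_gap: 0.277
```

```bash
python3 -c "
from h import *
plan(b2w(.008,-.05,.17),76.2)"
```

```text
pos [ 0.4936 -0.0195  0.1531] toolY 70.3 tilt 2.77 gap 0.277 F [-0.1  0.6 -5.6] t 5.35
[[-1.61, -4.26, -0.48], np.float64(-0.034)]
[[-1.46, -4.31, -0.48], np.float64(-0.034)]
[[-1.31, -4.36, -0.48], np.float64(-0.034)]
```

play_rows([
  [1,[0,0,-1],0],
  [1,[-1.5,-4.0,-0.5],-0.034],
  [1,[-1.5,-4.0,-0.5],-0.034],
  [1,[-0.8,-3.0,0],-0.034],
  [1,[0,0,0],0],
  [1,[0,0,0],0],
])

```text
time_s: 6.1
tool_pos: [0.4971, -0.1318, 0.1742]
ee_rot: [-3.115, -0.044, 2.906]
force: [-0.2, 0.2, -5.6]
finger_gap: 0.276
```

```bash
python3 -c "
from h import *
plan(b2w(.008,-.05,.15),76.2)
o=monitor.get_obs();print(o['ee_rot'],o['joints'].round(2))
a=snap('side','s4.png');b=snap('top','t4.png')
cv2.imwrite('pics/m4.png',np.hstack([cv2.resize(a[120:300,180:340],(400,450)),cv2.resize(b[170:310,240:380],(400,450))]))"
```

```text
pos [ 0.4971 -0.1318  0.1742] toolY 76.6 tilt 2.93 gap 0.276 F [-0.2  0.2 -5.6] t 6.1
[[-0.61, -2.28, 2.46], np.float64(0.006)]
[-3.11510756 -0.04376599  2.90573954] [ 0.23  0.48 -0.04  1.83  0.06  0.87  1.49]
```

View pics/m4.png

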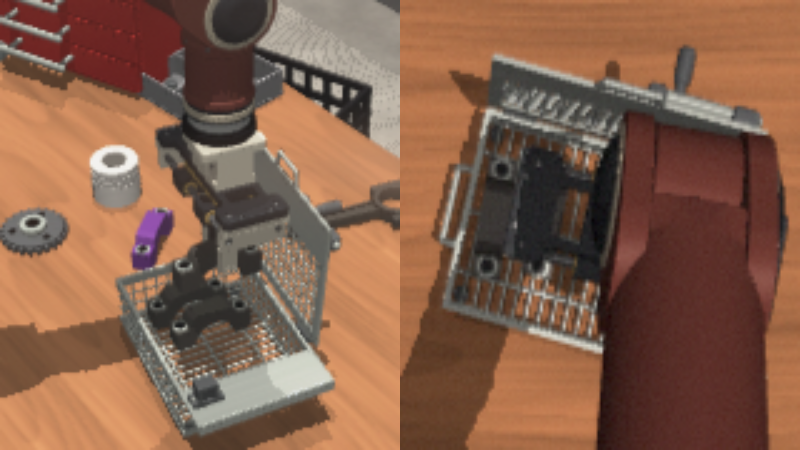

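play_rows([
  [1,[0,5,0],0],
  [1,[0,5,0],0],
  [1,[0,0,0],0],
  [1,[0,0,0],0],
])

```text
time_s: 6.7
tool_pos: [0.5209, -0.0277, 0.1711]
ee_rot: [-3.115, -0.044, 2.912]
force: [-0.6, -0.5, -5.8]
finger_gap: 0.279
```

play_rows([
  [1,[0,-1.5,0],0],
  [1,[0,-1.5,0],0],
  [1,[0,-1.5,0],0],
  [1,[0,-1.5,0],0],
  [1,[0,-1.5,0],0],
  [1,[0,-1.5,0],0],
  [1,[0,0,0],0],
  [1,[0,0,0],0],
])

```text
time_s: 7.7
tool_pos: [0.4971, -0.1267, 0.1739]
ee_rot: [-3.113, -0.044, 2.903]
force: [0.8, 0.8, -5.6]
finger_gap: 0.275
```

play_rows([
  [1,[0,0,0],0.08],
  [1,[0,0,0],0.08],
  [1,[0,0,0],0.08],
  [1,[0,0,0],0],
  [1,[0,0,0],0],
])

```text
time_s: 8.32
tool_pos: [0.4985, -0.1213, 0.1737]
ee_rot: [-3.106, -0.037, 2.666]
force: [-0.1, -0.1, -4.9]
finger_gap: 0.278
```

play_rows([
  [1,[0,0,0],-0.08],
  [1,[0,0,0],-0.08],
  [1,[0,0,0],-0.08],
  [1,[0,0,0],0],
  [1,[0,0,0],0],
])

```text
time_s: 8.95
tool_pos: [0.4988, -0.12, 0.1736]
ee_rot: [-3.118, -0.045, 2.918]
force: [0.4, -0.7, -5.8]
finger_gap: 0.275
```

play_rows([
  [1,[1.2,0,0],0],
  [1,[1.2,0,0],0],
  [1,[1.2,0,0],0],
  [1,[1.2,0,0],0],
  [1,[1.2,0,0],0],
  [1,[0,0,0],0],
  [1,[0,0,0],0],
])

```text
time_s: 9.82
tool_pos: [0.4353, -0.1054, 0.1771]
ee_rot: [-3.117, -0.044, 2.917]
force: [-1.0, 0.2, -5.9]
finger_gap: 0.275
```

play_rows([
  [1,[-5.5,0,0],0],
  [1,[0,0,0],0],
  [1,[0,0,0],0],
])

```text
time_s: 10.2
tool_pos: [0.489, -0.1178, 0.1731]
ee_rot: [-3.117, -0.048, 2.917]
force: [-0.2, 0.7, -5.8]
finger_gap: 0.279
```

play_rows([
  [1,[0,5,0],0.07],
  [1,[0.3,5,0],0.07],
  [1,[0.6,5,0],0.07],
  [1,[1,5,0],0.07],
  [1,[0,1,0],0.07],
  [1,[0,0,0],0],
  [1,[0,0,0],0],
])

```text
time_s: 11.08
tool_pos: [0.5437, 0.0903, 0.1668]
ee_rot: [-3.103, -0.033, 2.553]
force: [-0.1, -0.1, -5.4]
finger_gap: 0.275
```

```bash
python3 -c "
from h import *
plan(b2w(.008,-.05,.15),76.2,.02)"
```

```text
pos [0.5437 0.0903 0.1668] toolY 56.3 tilt 2.9 gap 0.275 F [-0.1 -0.1 -5.4] t 11.075
[[-0.75, -1.77, 0.17], np.float64(-0.027)]
[[-0.71, -1.79, 0.17], np.float64(-0.027)]
[[-0.66, -1.81, 0.17], np.float64(-0.027)]
[[-0.61, -1.83, 0.17], np.float64(-0.027)]
[[-0.56, -1.84, 0.17], np.float64(-0.027)]
[[-0.51, -1.85, 0.17], np.float64(-0.027)]
[[-0.46, -1.87, 0.17], np.float64(-0.027)]
[[-0.41, -1.88, 0.17], np.float64(-0.027)]
[[-0.36, -1.89, 0.17], np.float64(-0.027)]
[[-0.31, -1.9, 0.17], np.float64(-0.027)]
[[-0.26, -1.91, 0.17], np.float64(-0.027)]
[[-0.21, -1.91, 0.17], np.float64(-0.027)]
[[-0.16, -1.92, 0.17], np.float64(-0.027)]
```

play_rows([
  [1,[-1.4,-3.6,0.3],-0.054],
  [1,[-1.3,-3.6,0.3],-0.054],
  [1,[-1.1,-3.7,0.3],-0.054],
  [1,[-0.9,-3.8,0.3],-0.054],
  [1,[-0.7,-3.8,0.3],-0.054],
  [1,[-0.5,-3.8,0.3],-0.054],
  [1,[0,0,0],-0.027],
  [1,[0,0,0],0],
])

```text
time_s: 12.08
tool_pos: [0.493, -0.1559, 0.1552]
ee_rot: [-3.113, -0.042, 2.903]
force: [-0.2, 1.1, -5.4]
finger_gap: 0.279
```

```bash
python3 -c "
from h import *
plan(b2w(.008,-.05,.15),76.2)
o=monitor.get_obs();print(o['ee_rot'],w2b(o['tool_pos']))"
```

```text
pos [ 0.493  -0.1559  0.1552] toolY 76.4 tilt 2.9 gap 0.279 F [-0.2  1.1 -5.4] t 12.075
[[-0.36, 0.11, 0.5], np.float64(0.003)]
[-3.11267318 -0.04165078  2.90269313] [ 0.00456997 -0.05093257  0.15519751]
```

```bash
python3 -c "
from h import *
plan(b2w(.006,-.05,.05),76.2,.022)"
```

```text
pos [ 0.493  -0.1559  0.1552] toolY 76.4 tilt 2.9 gap 0.279 F [-0.2  1.1 -5.4] t 12.075
[[-0.12, 0.08, 2.1], np.float64(0.001)]
[[-0.12, 0.08, 2.1], np.float64(0.001)]
[[-0.12, 0.08, 2.1], np.float64(0.001)]
[[-0.12, 0.08, 2.1], np.float64(0.001)]
[[-0.12, 0.08, 2.1], np.float64(0.001)]
```

play_rows([
  [1,[-0.1,0.1,2.1],0],
  [1,[-0.1,0.1,2.1],0],
  [1,[-0.1,0.1,2.1],0],
  [1,[-0.1,0.1,2.1],0],
  [1,[-0.1,0.1,1.5],0],
  [1,[0,0,0],0],
])

```text
time_s: 12.82
tool_pos: [0.4973, -0.1507, 0.0553]
ee_rot: [-3.115, -0.036, 2.907]
force: [-0.4, 0.4, -4.9]
finger_gap: 0.277
```

```bash
python3 -c "
from h import *
plan(b2w(.006,-.05,.032),76.2,.022)
o=monitor.get_obs();print(o['ee_rot'],w2b(o['tool_pos']))
a=snap('side','s5.png');b=snap('top','t5.png')
cv2.imwrite('pics/m5.png',np.hstack([cv2.resize(a[140:300,200:340],(525,600))]))"
```

```text
pos [ 0.4973 -0.1507  0.0553] toolY 76.6 tilt 2.57 gap 0.277 F [-0.4  0.4 -4.9] t 12.825
[[0.04, -0.23, 1.17], np.float64(0.004)]
[[0.03, -0.23, 1.17], np.float64(0.004)]
[-3.11473261 -0.03587455  2.9074447 ] [ 0.00750609 -0.04486103  0.05525879]
```

View pics/m5.png

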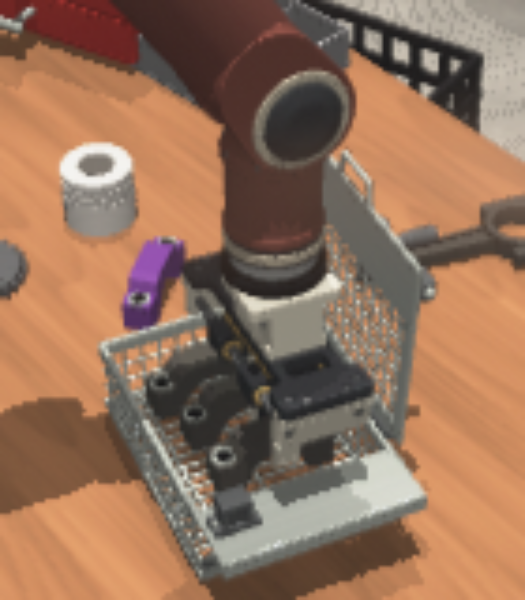

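play_rows([
  [1,[0,-0.4,1.0],0],
  [1,[0,0,0.5],0],
  [1,[0,0,0],0],
])

```text
time_s: 13.3
tool_pos: [0.4979, -0.1564, 0.0422]
ee_rot: [-3.114, -0.029, 2.906]
force: [0.1, -0.2, -6.4]
finger_gap: 0.276
```

play_rows([
  [1,[0,0,0.3],0],
  [1,[0,0,0.3],0],
  [1,[0,0,0.2],0],
])

```text
time_s: 13.68
tool_pos: [0.498, -0.1566, 0.0341]
ee_rot: [-3.114, -0.028, 2.906]
force: [-0.1, -0.6, -6.5]
finger_gap: 0.274
```

play_rows([
  [1,[0,0,0.2],0],
  [1,[0,0,0.2],0],
])

```text
time_s: 13.92
tool_pos: [0.4973, -0.1565, 0.0311]
ee_rot: [-3.114, -0.03, 2.906]
force: [-5.5, 2.4, 17.1]
finger_gap: 0.278
```

play_rows([
  [1,[0,0,0.2],0],
  [1,[0,0,0.1],0],
])

```text
time_s: 14.18
tool_pos: [0.4974, -0.1564, 0.0314]
ee_rot: [-3.114, -0.028, 2.907]
force: [-1.2, 0.9, -0.2]
finger_gap: 0.279
```

play_rows([
  [1,[0,0,0.2],0],
  [1,[0,0,0.1],0],
  [1,[0,0,0.1],0],
  [1,[0,0,0],0],
], grip_force=4)

```text
time_s: 14.68
tool_pos: [0.4983, -0.1569, 0.0301]
ee_rot: [-3.113, -0.025, 2.907]
force: [-0.5, 0.3, -2.5]
finger_gap: 0.278
```

```bash
python3 -c "
from h import *
a=snap('side','s6.png')
cv2.imwrite('pics/m6.png',np.hstack([cv2.resize(a[200:300,220:330],(660,600),interpolation=2)]))"
```

```text
(no output)
```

View pics/m6.png

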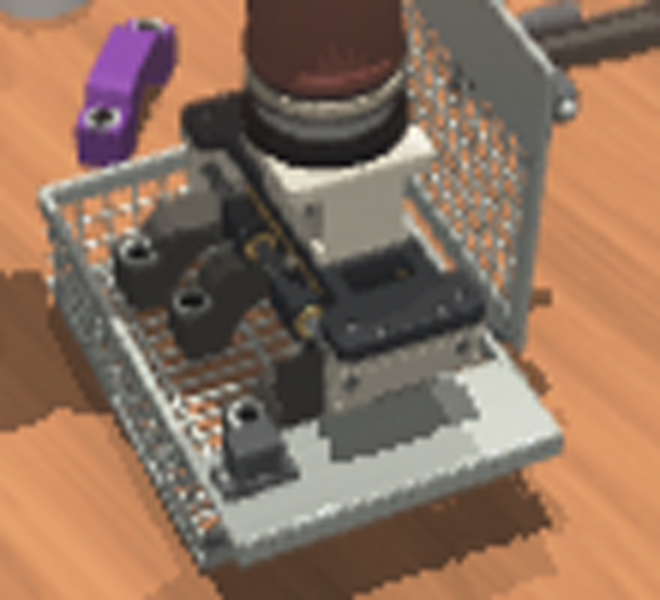

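play_rows([
  [1,[0,0,0.2],0],
  [1,[0,0,0.2],0],
  [1,[0,0,0.2],0],
], grip_force=3)

```text
time_s: 15.1
tool_pos: [0.5004, -0.1575, 0.0249]
ee_rot: [-3.114, -0.02, 2.907]
force: [-1.7, 0.6, 3.8]
finger_gap: 0.283
```

play_rows([
  [0.25,[0,0,0],0],
  [0.25,[0,0,0],0],
  [0.2,[0,0,0],0],
  [0.1,[0,0,0],0],
  [0.1,[0,0,0],0],
], grip_force=10)

```text
time_s: 15.72
tool_pos: [0.5007, -0.1577, 0.0237]
ee_rot: [-3.113, -0.02, 2.907]
force: [0.3, -0.1, -0.3]
finger_gap: 0.45
```

play_rows([
  [0.1,[0,0,-1],0],
  [0.1,[0,0,-2],0],
  [0.1,[0,0,-3],0],
  [0.1,[0,0,-4],0],
  [0.1,[0,0,-4],0],
  [0.1,[0,0,-3],0],
  [0.1,[0,0,0],0],
])

```text
time_s: 16.6
tool_pos: [0.5054, -0.1537, 0.2028]
ee_rot: [-3.114, -0.017, 2.907]
force: [-0.2, 0.5, -1.2]
finger_gap: 0.451
```

```bash
python3 -c "
from h import *
a=snap('side','s7.png')
o=monitor.get_obs();print(o['ee_rot'],w2b(o['tool_pos']))
cv2.imwrite('pics/m7.png',np.hstack([cv2.resize(a[150:300,200:340],(560,600),interpolation=2)]))"
```

```text
[-3.11354408 -0.0202465   2.90661121] [ 0.0150101  -0.04591923  0.20134316]
```

View pics/m7.png

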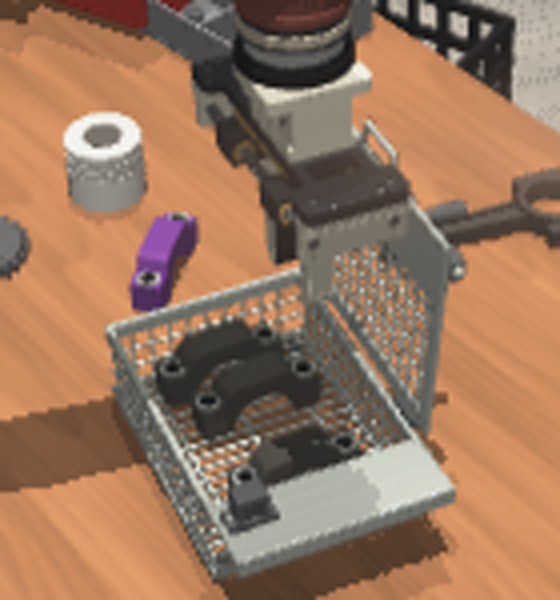

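The dark cap stands upright, parallel to the other two, at crop (305,455), with the gripper clear of it. Next I take the gripper up and over to behind the lid.

```bash
python3 -c "
from h import *
i=cv2.imread('pics/top0.png');
for p in [(340,190),(340,186),(363,203)]: print(w2b(plane('top',p,.217)))
plan(b2w(-.005,.045,.30),76.2)"
```

```text
[ 0.13023386 -0.03784669  0.217     ]
[ 0.13881279 -0.03580629  0.217     ]
[ 0.11477175 -0.09309226  0.217     ]
pos [ 0.5043 -0.1535  0.2013] toolY 76.6 tilt 1.98 gap 0.449 F [-0.2  0.1 -1.2] t 16.65
[[0.72, 2.94, -3.36], np.float64(0.002)]
[[0.72, 2.94, -3.36], np.float64(0.002)]
[[0.73, 2.94, -3.36], np.float64(0.002)]
```

play_rows([
  [1,[0.7,3,-3.3],0],
  [1,[0.7,3,-3.3],0],
  [1,[0.7,3,-3.3],0],
  [1,[0,0,0],0],
  [1,[0,0,0],0],
], grip_force=20)

```text
time_s: 17.27
tool_pos: [0.5027, -0.0579, 0.2925]
ee_rot: [-3.11, -0.037, 2.903]
force: [0.0, 0.2, -0.7]
finger_gap: 0.01
```

```bash
python3 -c "
from h import *
plan(b2w(.15,.05,.30),76.2,.045)"
```

```text
pos [ 0.5027 -0.0579  0.2925] toolY 76.4 tilt 2.79 gap 0.01 F [ 0.   0.2 -0.7] t 17.275
[[-3.97, 0.07, -0.34], np.float64(0.001)]
[[-3.97, 0.07, -0.34], np.float64(0.001)]
[[-3.97, 0.07, -0.34], np.float64(0.001)]
[[-3.97, 0.08, -0.34], np.float64(0.001)]
```

play_rows([
  [1,[-4,0,-0.5],0],
  [1,[-4,0,-0.5],0],
  [1,[-4,0,-0.4],0],
  [1,[-3,0,0],0],
  [1,[0,0,0],0],
  [1,[0,0,0],0],
])

```text
time_s: 18.02
tool_pos: [0.645, -0.1048, 0.286]
ee_rot: [-3.1, -0.062, 2.889]
force: [0.2, -0.2, 0.6]
finger_gap: 0.006
```

```bash
python3 -c "
from h import *
o=monitor.get_obs();print(o['ee_rot'],w2b(o['tool_pos']))
plan(b2w(.145,.05,.20),76.2,.03)
a=snap('side','s8.png');b=snap('top','t8.png')
cv2.imwrite('pics/m8.png',np.hstack([cv2.resize(a[120:300,200:340],(420,540),interpolation=2),cv2.resize(b[150:300,230:335],(378,540))]))"
```

```text
[-3.09988843 -0.06220859  2.88946728] [0.13997514 0.03487831 0.28604932]
pos [ 0.645  -0.1048  0.286 ] toolY 75.7 tilt 4.29 gap 0.006 F [ 0.2 -0.2  0.6] t 18.025
[[-0.34, 0.62, 2.83], np.float64(-0.003)]
[[-0.34, 0.62, 2.83], np.float64(-0.003)]
[[-0.34, 0.62, 2.83], np.float64(-0.003)]
```

View pics/m8.png

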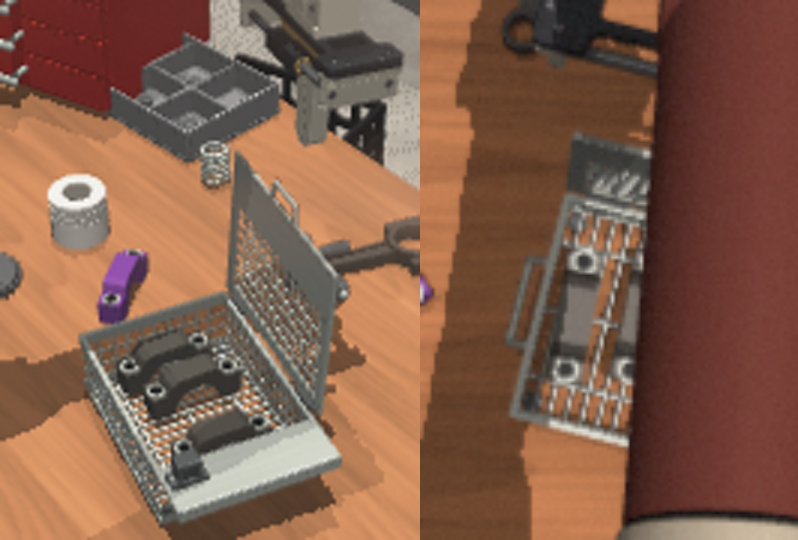

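play_rows([
  [1,[-0.3,0.9,2.8],0],
  [1,[-0.3,0.9,2.8],0],
  [1,[-0.3,0.5,2.8],0],
  [1,[0,0,0],0],
  [1,[0,0,0],0],
])

```text
time_s: 18.75
tool_pos: [0.6517, -0.0859, 0.2048]
ee_rot: [-3.101, -0.055, 2.89]
force: [-0.2, 0.2, 0.5]
finger_gap: 0.008
```

```bash
python3 -c "
from h import *
o=monitor.get_obs();print(o['ee_rot'],w2b(o['tool_pos']))
plan(b2w(.105,.05,.195),76.2,.02)
a=snap('side','s9.png')
cv2.imwrite('pics/m9.png',np.hstack([cv2.resize(a[120:300,200:340],(420,540),interpolation=2)]))"
```

```text
[-3.10076712 -0.05549018  2.89042016] [0.14198783 0.05487333 0.20476418]
pos [ 0.6517 -0.0859  0.2048] toolY 75.7 tilt 3.95 gap 0.008 F [-0.2  0.2  0.5] t 18.75
[[1.82, -0.24, 0.6], np.float64(-0.004)]
[[1.82, -0.23, 0.6], np.float64(-0.004)]
```

View pics/m9.png

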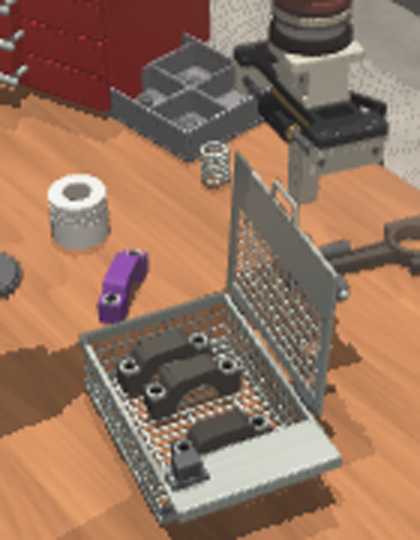

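play_rows([
  [1,[1.5,-0.2,0.3],0],
  [1,[1.5,-0.2,0.3],0],
  [1,[1.5,0,0.1],0],
  [1,[1.5,0,0.1],0],
])

```text
time_s: 19.3
tool_pos: [0.5979, -0.0777, 0.2061]
ee_rot: [-3.103, -0.033, 2.889]
force: [5.0, -1.2, -2.8]
finger_gap: 0.003
```

```bash
python3 -c "
from h import *
o=monitor.get_obs();print(o['ee_rot'],w2b(o['tool_pos']))
plan(b2w(.06,.045,.195),None,.02)
a=snap('side','s10.png')
cv2.imwrite('pics/m10.png',np.hstack([cv2.resize(a[120:300,200:340],(420,540),interpolation=2)]))"
```

```text
[-3.10270883 -0.03287349  2.88851831] [0.08783739 0.0499961  0.20613281]
pos [ 0.5979 -0.0777  0.2061] toolY 75.6 tilt 2.92 gap 0.003 F [ 5.  -1.2 -2.8] t 19.3
[[1.37, -0.24, 0.61], np.float64(-0.0)]
[[1.37, -0.24, 0.61], np.float64(-0.0)]
```

View pics/m10.png

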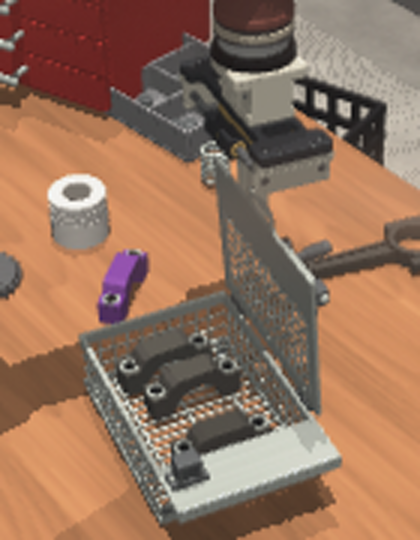

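play_rows([
  [1,[1.5,-0.1,0.3],0],
  [1,[1.5,-0.1,0.4],0],
  [1,[1.6,-0.1,0.6],0],
  [1,[1.6,-0.1,0.8],0],
])

```text
time_s: 19.85
tool_pos: [0.549, -0.0665, 0.1959]
ee_rot: [-3.112, 0.005, 2.889]
force: [3.8, 0.9, 1.2]
finger_gap: 0.007
```

```bash
python3 -c "
from h import *
o=monitor.get_obs();print(o['ee_rot'],w2b(o['tool_pos']))
plan(b2w(0,.045,.171),None,.018)
a=snap('side','s11.png')
cv2.imwrite('pics/m11.png',np.hstack([cv2.resize(a[120:300,200:340],(420,540),interpolation=2)]))"
```

```text
[-3.11202778  0.00469148  2.88862602] [0.0376322  0.04923465 0.19591548]
pos [ 0.549  -0.0665  0.1959] toolY 75.5 tilt 1.72 gap 0.007 F [3.8 0.9 1.2] t 19.85
[[1.26, -0.13, 0.83], np.float64(-0.0)]
[[1.26, -0.13, 0.83], np.float64(-0.0)]
[[1.26, -0.13, 0.83], np.float64(-0.0)]
```

View pics/m11.png

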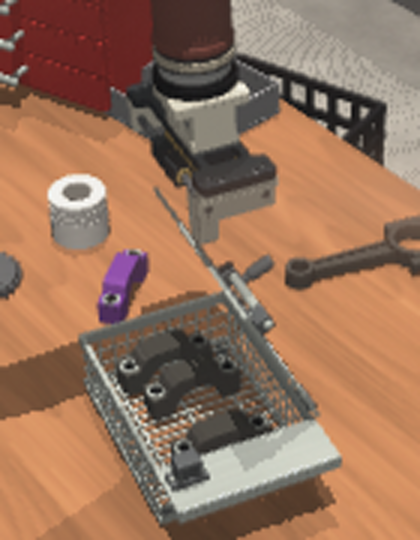

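play_rows([
  [1,[1.3,-0.1,0.8],0],
  [1,[1.3,-0.1,0.9],0],
  [1,[1.2,0,1.1],0],
  [1,[1.1,0,1.3],0],
  [1,[1.0,0,1.4],0],
])

```text
time_s: 20.52
tool_pos: [0.4994, -0.0551, 0.1489]
ee_rot: [-3.117, 0.027, 2.888]
force: [-0.3, -0.3, 1.3]
finger_gap: 0.005
```

```bash
python3 -c "
from h import *
o=monitor.get_obs();print(o['ee_rot'],w2b(o['tool_pos']))
plan(b2w(-.037,.045,.114),None,.018)
a=snap('side','s12.png')
cv2.imwrite('pics/m12.png',np.hstack([cv2.resize(a[120:300,200:340],(420,540),interpolation=2)]))"
```

```text
[-3.11742204  0.02680385  2.88799865] [-0.01322633  0.04846088  0.1488611 ]
pos [ 0.4994 -0.0551  0.1489] toolY 75.4 tilt 2.07 gap 0.005 F [-0.3 -0.3  1.3] t 20.525
[[0.82, -0.1, 1.14], np.float64(-0.0)]
[[0.82, -0.1, 1.14], np.float64(-0.0)]
[[0.82, -0.1, 1.14], np.float64(-0.0)]
```

View pics/m12.png

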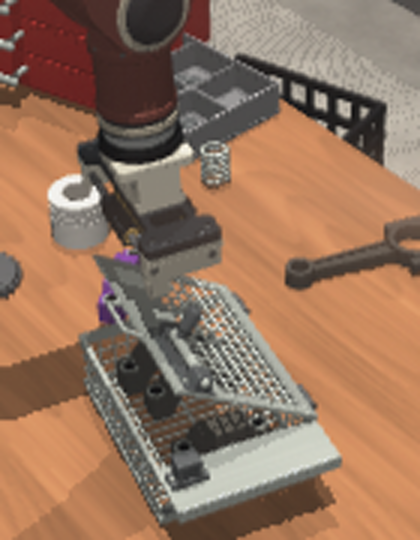

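play_rows([
  [1,[0.8,-0.1,1.2],0],
  [1,[0.8,-0.1,1.3],0],
  [1,[0.6,0,1.5],0],
  [1,[0.4,0,1.5],0],
  [1,[0.1,0,1.2],0],
])

```text
time_s: 21.2
tool_pos: [0.4782, -0.0519, 0.0838]
ee_rot: [-3.119, 0.033, 2.888]
force: [-0.9, 0.7, 0.9]
finger_gap: 0.005
```

```bash
python3 -c "
from h import *
o=monitor.get_obs();print(o['ee_rot'],w2b(o['tool_pos']),o['force'])
a=snap('side','s13.png')
cv2.imwrite('pics/m13.png',np.hstack([cv2.resize(a[120:300,200:340],(420,540),interpolation=2)]))"
```

```text
[-3.11945231  0.03317886  2.88785169] [-0.0345745   0.04647195  0.08383493] [-0.8853712   0.66228634  0.90931697]
```

View pics/m13.png

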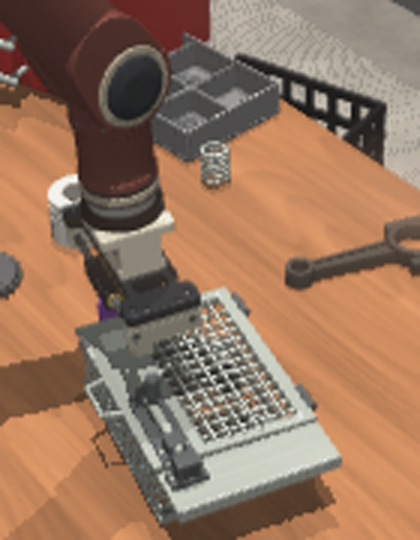

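play_rows([
  [1,[0,0,0.4],0],
  [1,[0,0,0.3],0],
  [1,[0,0,0.3],0],
])

```text
time_s: 21.62
tool_pos: [0.4782, -0.0523, 0.0797]
ee_rot: [-3.118, 0.032, 2.887]
force: [-7.6, 1.5, 25.0]
finger_gap: 0.003
```

play_rows([
  [1,[0,0,0.2],0],
  [1,[0,0,0.3],0],
])

```text
time_s: 21.88
tool_pos: [0.4782, -0.0523, 0.0797]
ee_rot: [-3.118, 0.032, 2.887]
force: [-6.9, 1.2, 27.6]
finger_gap: 0.007
```

play_rows([
  [1,[0,0,-1.5],0],
  [1,[0,0,-3],0],
  [1,[0,3,-3],0],
  [1,[0,5,0],0],
  [1,[0,5,0],0],
  [1,[0,5,0],0],
  [1,[0,0,0],0],
  [1,[0,0,0],0],
])

```text
time_s: 22.88
tool_pos: [0.5291, 0.1261, 0.1575]
ee_rot: [-3.12, 0.044, 2.88]
force: [0.3, -0.2, -0.2]
finger_gap: 0.005
```

```bash
python3 -c "
from h import *
a=snap('side','s14.png');b=snap('top','t14.png')
cv2.imwrite('pics/m14.png',cv2.resize(a[200:300,210:330],(720,600),interpolation=2))
cv2.imwrite('pics/m14t.png',cv2.resize(b[190:300,245:385],(764,600),interpolation=2))"
```

```text
(no output)
```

View pics/m14.png

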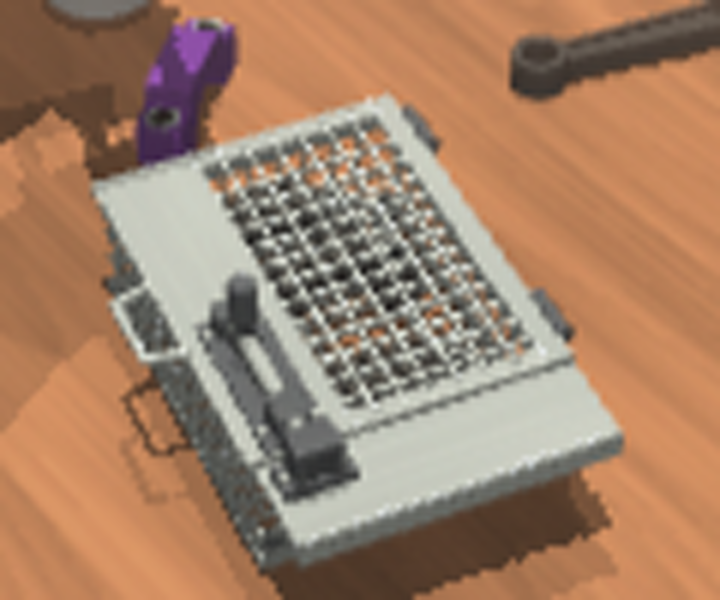

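View pics/m14t.png

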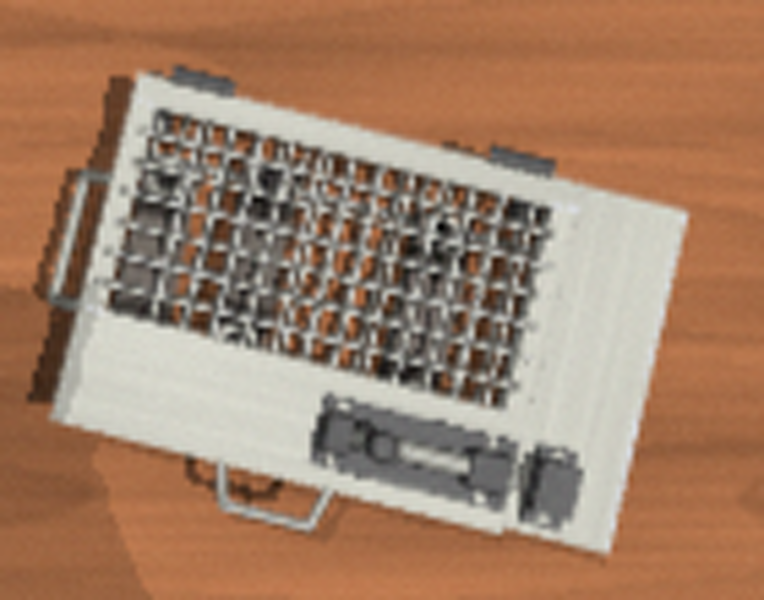

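```bash
python3 -c "
from h import *
a=(245+383/5.457,190+443/5.4545);b=(210+243/6,200+286/6)
X=tri(a,b);print(w2b(X),proj('top',X)-a,'plane',w2b(plane('top',a,.1245)))
o=monitor.get_obs();print(w2b(o['tool_pos']))
plan(b2w(-.057,.03,.16),76.2,.04)"
```

```text
[-0.05512612 -0.03774388  0.12536788] [ 0.22099062 -0.34849233] plane [-0.05606509 -0.03753119  0.1245    ]
[-0.02774273  0.23136125  0.15749738]
pos [0.5289 0.126  0.1575] toolY 74.9 tilt 2.76 gap 0.004 F [-0.1 -0.7  0.3] t 22.975
[[0.41, -3.37, 0.01], np.float64(-0.004)]
[[0.43, -3.36, 0.01], np.float64(-0.004)]
[[0.44, -3.36, 0.01], np.float64(-0.004)]
[[0.45, -3.36, 0.01], np.float64(-0.004)]
[[0.46, -3.36, 0.01], np.float64(-0.004)]
[[0.48, -3.36, 0.01], np.float64(-0.004)]
```

play_rows([
  [1,[0.5,-3.6,0],0],
  [1,[0.5,-3.6,0],0],
  [1,[0.5,-3.6,0],0],
  [1,[0.5,-3.6,0],0],
  [1,[0.5,-3.4,0],0],
  [1,[0.3,-2,0],0],
  [1,[0,0,0],0],
  [1,[0,0,0],0],
])

```text
time_s: 23.98
tool_pos: [0.4447, -0.0734, 0.1619]
ee_rot: [-3.117, 0.046, 2.859]
force: [0.0, 0.1, 0.1]
finger_gap: 0.007
```

```bash
python3 -c "
from h import *
o=monitor.get_obs();print(w2b(o['tool_pos']))
plan(b2w(-.056,.0,.13),76.2,.02)"
```

```text
[-0.06195833  0.01760894  0.16187752]
pos [ 0.4447 -0.0734  0.1619] toolY 73.8 tilt 2.96 gap 0.007 F [0.  0.1 0.1] t 23.975
[[-0.26, -0.83, 1.63], np.float64(-0.021)]
[[-0.24, -0.83, 1.63], np.float64(-0.021)]
```

play_rows([
  [1,[-0.3,-0.7,1.6],-0.02],
  [1,[-0.3,-0.7,1.6],-0.02],
  [1,[0,0,0.8],0],
  [1,[0,0,0],0],
  [1,[0,0,0],0],
])

```text
time_s: 24.6
tool_pos: [0.4513, -0.0856, 0.1223]
ee_rot: [-3.118, 0.048, 2.907]
force: [0.8, -1.5, 0.2]
finger_gap: 0.005
```

```bash
python3 -c "
from h import *
o=monitor.get_obs();print(w2b(o['tool_pos']))
plan(b2w(-.056,-.003,.107),76.2,.02)
a=snap('side','s15.png')
cv2.imwrite('pics/m15.png',cv2.resize(a[180:300,200:330],(650,600),interpolation=2))"
```

```text
[-0.05269684  0.00735033  0.12228667]
pos [ 0.4513 -0.0856  0.1223] toolY 76.5 tilt 3.04 gap 0.005 F [ 0.8 -1.5  0.2] t 24.6
[[0.41, -1.0, 1.53], np.float64(0.006)]
```

View pics/m15.png

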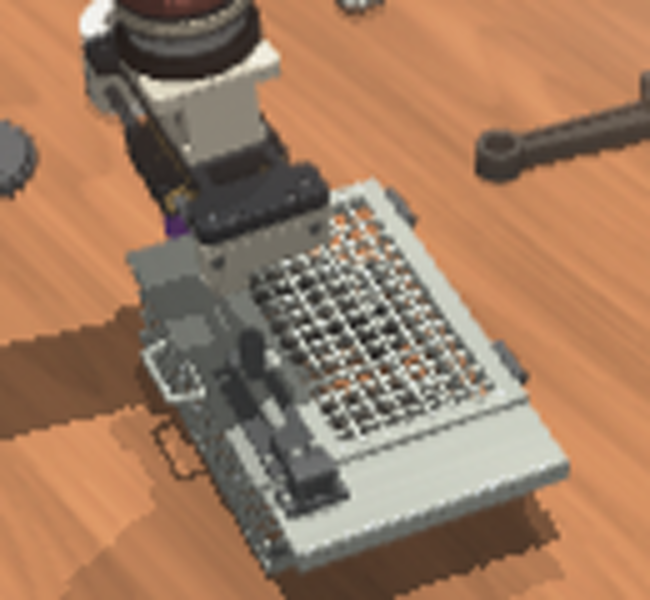

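play_rows([
  [1,[0.4,-0.5,0.9],0],
  [1,[0,0,0.6],0],
  [1,[0,0,0],0],
  [1,[0,0,0],0],
])

```text
time_s: 25.15
tool_pos: [0.4467, -0.0902, 0.1068]
ee_rot: [-3.118, 0.049, 2.908]
force: [-0.1, -0.4, 0.1]
finger_gap: 0.008
```

```bash
python3 -c "
from h import *
o=monitor.get_obs();print(w2b(o['tool_pos']))
plan(b2w(-.056,-.055,.107),76.2,.01)"
```

```text
[-0.05609673  0.00181396  0.10677613]
pos [ 0.4467 -0.0902  0.1068] toolY 76.5 tilt 3.09 gap 0.008 F [-0.1 -0.4  0.1] t 25.15
[[0.0, -0.95, 0.02], np.float64(0.001)]
[[0.0, -0.95, 0.02], np.float64(0.001)]
[[0.0, -0.95, 0.02], np.float64(0.001)]
[[0.0, -0.95, 0.02], np.float64(0.001)]
[[0.0, -0.95, 0.02], np.float64(0.001)]
[[0.0, -0.95, 0.02], np.float64(0.001)]
```

play_rows([
  [1,[0,-0.9,0],0],
  [1,[0,-0.9,0],0],
  [1,[0,-0.8,0],0],
  [1,[0,-0.8,0],0],
])

```text
time_s: 25.65
tool_pos: [0.4391, -0.1222, 0.1076]
ee_rot: [-3.122, 0.049, 2.91]
force: [1.4, 4.0, -2.9]
finger_gap: 0.004
```

```bash
python3 -c "
from h import *
o=monitor.get_obs();print(w2b(o['tool_pos']))
a=snap('side','s16.png')
cv2.imwrite('pics/m16.png',cv2.resize(a[180:300,200:330],(650,600),interpolation=2))"
```

```text
[-0.05576431 -0.03107182  0.10756294]
```

View pics/m16.png

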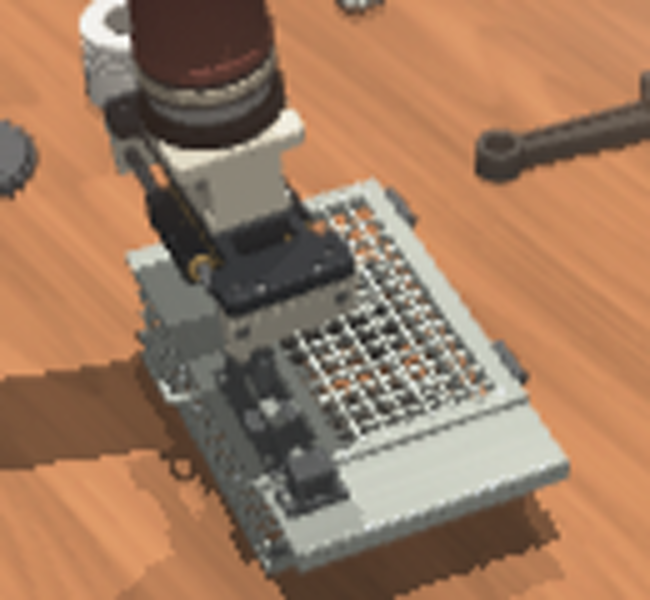

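play_rows([
  [1,[0,-0.8,0],0],
  [1,[0,-0.8,0],0],
  [1,[0,-0.6,0],0],
])

```text
time_s: 26.08
tool_pos: [0.434, -0.1431, 0.1076]
ee_rot: [-3.125, 0.049, 2.911]
force: [3.9, 14.8, -1.4]
finger_gap: 0.003
```

play_rows([
  [1,[0,-0.5,0],0],
  [1,[0,-0.5,0],0],
  [1,[0,-0.4,0],0],
])

```text
time_s: 26.45
tool_pos: [0.4339, -0.1427, 0.1078]
ee_rot: [3.14, 0.048, 2.923]
force: [3.0, 10.7, -0.5]
finger_gap: 0.003
```

play_rows([
  [1,[0,-0.8,0],0],
  [1,[0,-0.8,0],0],
])

```text
time_s: 26.7
tool_pos: [0.4337, -0.1429, 0.1081]
ee_rot: [3.122, 0.047, 2.936]
force: [4.3, 18.9, 2.3]
finger_gap: 0.0
```

play_rows([
  [1,[0,1,0],0],
  [1,[0,1.5,-2],0],
  [1,[0,2,-3],0],
  [1,[0,4,-3],0],
  [1,[0,5,0],0],
  [1,[0,5,0],0],
  [1,[0,5,0],0],
  [1,[0,5,0],0],
])

```text
time_s: 27.7
tool_pos: [0.4937, 0.1221, 0.1968]
ee_rot: [3.139, 0.057, 2.908]
force: [0.9, 0.2, 0.0]
finger_gap: 0.005
```

```bash
python3 -c "
from h import *
a=snap('side','s17.png');b=snap('top','t17.png')
cv2.imwrite('pics/m17.png',cv2.resize(a[200:300,210:330],(720,600),interpolation=2))
cv2.imwrite('pics/m17t.png',cv2.resize(b[190:300,245:385],(764,600),interpolation=2))"
```

```text
(no output)
```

View pics/m17.png

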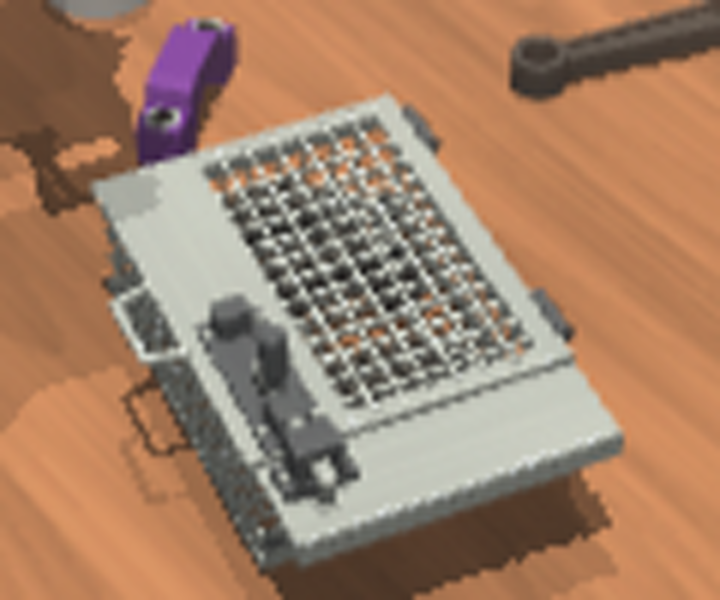

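View pics/m17t.png

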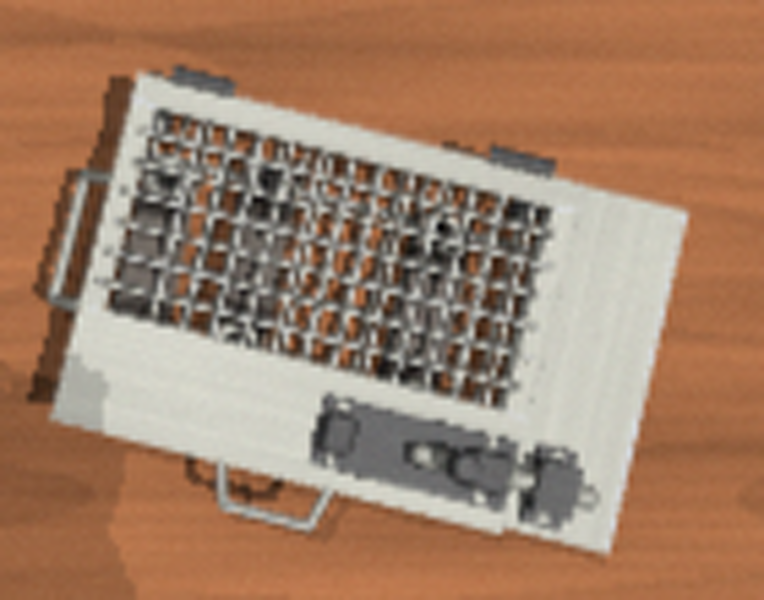

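```bash
python3 -c "
from h import *
a=(245+463/5.457,190+462/5.4545);b=(210+272/6,200+333/6)
X=tri(a,b);print('knob',w2b(X),w2b(plane('side',b,.1255)),w2b(plane('top',a,.1265)))
print('tip',w2b(plane('top',(245+599/5.457,190+498/5.4545),.0895)))
for n,p in [('TL',(137,73)),('FL',(52,418)),('FR ledge',(610,553)),]: print(n,w2b(plane('top',(245+p[0]/5.457,190+p[1]/5.4545),.0795)))
o=monitor.get_obs();print(o['time_s'],o['tool_pos'],o['dq'].round(3))
i=cv2.imread('pics/top0.png');j=cv2.imread('pics/t17.png')
cv2.imwrite('pics/m18.png',j)
"
```

```text
knob [-0.05490374 -0.07291004  0.12648531] [-0.05414358 -0.07207942  0.1255    ] [-0.05547404 -0.07271215  0.1265    ]
tip [-0.05690839 -0.14093195  0.0895    ]
TL [0.0785732  0.10613245 0.0795    ]
FL [-0.08277022  0.10491071  0.0795    ]
FR ledge [-0.07977686 -0.15342629  0.0795    ]
27.8 [0.49403968 0.12820803 0.19687436] [ 0.063 -0.019  0.075  0.062  0.031  0.025  0.05 ]
```

View pics/m18.png

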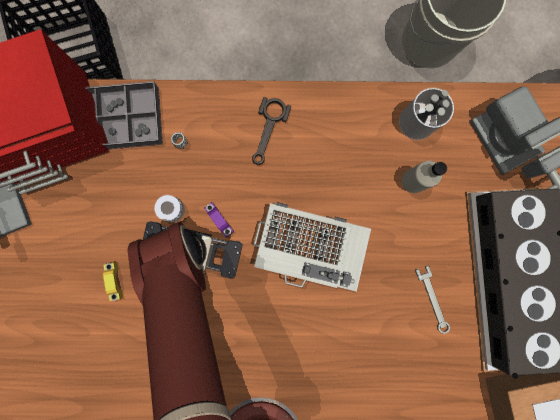

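play_rows([
  [1,[0,0,-1.5],0],
  [1,[0,0,0],0],
  [1,[0,0,0],0],
  [1,[0,0,0],0],
])

```text
time_s: 28.3
tool_pos: [0.4939, 0.1211, 0.2135]
ee_rot: [3.138, 0.059, 2.91]
force: [0.8, 0.2, -0.6]
finger_gap: 0.003
```

```bash
python3 -c "
from h import *
print(monitor.get_obs()['time_s']);print(ctrl.close_job())"
```

```text
28.3
the job is handed in; nothing more can be done
None
```

I stood the dark iron cap on its feet in the basket's free right half, shut the lid, pushed the bolt home and handed the job in at 28.3 s.

- **Cap:** The gripper was tilted about 2 to 3° by the time it reached the basket, and I could not correct it. I lowered the cap until its feet touched the floor, then eased the grip and pressed it level before opening. The picture afterwards shows it upright and parallel to the other two.
- **Lid:** It is flat on the rim. It stopped at 79.7 mm above the bench under about 25 N, against the stated 79.5 mm.
- **Bolt:** It is against its stop, holding at about 19 N of push. The nose measures y = -141 mm in the basket's frame, past the keeper's far end at -130 mm. Fully home works out at -142 mm, which is within the measuring error. The knob moved about 35 mm, which fits a bolt that started about 5 mm along.
- **Other parts:** The last top picture shows the ones in view where they started. The sprocket was hidden under the raised arm, so I could not check it there; the gripper never went low near it.

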